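Lock a row of marble moulds in the mould bank

ROBOT

A 6-joint arm with a two-finger parallel gripper is mounted at the origin on a cart in front of the work surface, level with it; the furniture and walls round the work are solid. World frame = base frame: x ahead of the robot, y to its left, z up, the work surface at z = 0. Lengths are in m, angles in degrees, forces in N, time in s.
With the tool pointing down it reaches from about 0.25 to 0.725 m from the base axis. Payload 9.7 kg.
Tool frame: the origin (TCP) lies midway between the tips of the shut fingers; the grasp point (between the pads) lies 19 mm behind it (grip_point_offset is the distance from the TCP to the grasp point, in m); y points along the fingers, z is the direction in which the jaws open and shut, and the axes are right-handed (so a half turn about y gives the same grasp; the last joint's range is limited). The gripper opens to 85 mm and grips with 20 to 120 N. Pads are 22 mm wide; open, the fingers measure 114 mm over their backs; the gripper's body (76 mm by 85 mm) begins 54 mm behind the grasp point. The pads swing forward as they close: fully open they stand 13 mm farther back than shut.
Start: joints at [76.261, 4.979, 10.078, 95.1, 0, 90], TCP at [0.131, 0.534, 0.231] pointing down, gripper open.
Joint ranges: [-179.16, 179.16], [-48.56, 103.87], [-65.8, 70.77], [-126.05, 130.52], [-82.76, 87.17], [-180, 180]. Speed limits (degrees/s): [127.2, 127.2, 147.25, 180, 180, 180].

INTERFACE

Orientations are given as [roll, pitch, yaw] about the fixed x, y, z axes, in that order (R = Rz(yaw) Ry(pitch) Rx(roll)).
In Python, from workcell import get_obs, camera, job_done, grip_point_offset gives the robot as it stands.
- The arm moves only by the tool move_arm, never from a script. Its argument "deltas" is a list that holds one entry, the list of rows, each a list of 4 numbers: the shift along the tool's x, y, z in m, then the turn about the tool's y in degrees. A call has 1 to 5 rows; each row is the pose to reach, as a shift and turn from the pose commanded when the call began, along the tool's axes at that moment; what a row does not reach only later rows make up. A row lasts 1/10 s, in which the tool goes at most 50 mm and 8.59 degrees, less where a joint would pass 70% of its speed; a pose out of reach is approached as far as the arm can. A call with a gripper value outside its range is refused whole. "claw" is the finger opening in m, from 0 to 0.0854, set as the call begins (left out, the last holds). The fingers move at their own pace and stop on an object; "newtons" is the grip in N (left out, the last holds). Time passes only in rows, so rows that repeat a pose let the fingers close. It gives the time, the measured TCP pose, the force and the opening at its end, in the units of the state.
- get_obs(): the state, without advancing time (a new reading comes with each control period).
- camera(name): name is "scene" or "top" or "wrist"; returns a dict with "color" (400x640x3 uint8, blue, green, red), "range_z" (400x640 float32, m along the optical axis (not along the pixel's ray), 0 where there is no reading), "fx", "fy", "cx", "cy" (pixels), "k1" (the pictures are not rectified: a ray, as slopes to the right and down, at radius r is drawn at 1 + k1 r^2 times it, then the intrinsics apply), "T" (4x4, takes a point from camera to world coordinates). Camera axes: x right, y down, z forward; pixel columns grow to the right and rows downward; lengths in m; the calibration is good to about 2 mm. A picture is of the moment at which its call begins.
- job_done(): hands the job in, once; it reports no verdict.
The state is a dict: "time": time; "q": joint angles; "qd": joint speeds; "joint_efforts": joint torques, N m; "ee_pos": TCP position; "tcp_rot": TCP orientation; "wrist_force": force on the tool from outside, world axes, zero at the start; "torque": the same for the moment, N m; "opening": finger opening in m.
Only numpy, scipy, OpenCV 4.12 (cv2) and the standard library are available. Lean on these libraries where they do the work, as an engineer would, in place of code of your own. Each camera call takes 0.05 s, during which the arm holds its last target. There are 200 camera calls.

TASK

Before work at the torch the four graphite marble moulds must sit locked in their bank: from the open end push the touching row along the channel as one train, fully home against the end stop, then swing the keeper all the way shut behind the last block by pushing its knob. It is all pushing: do not lift or tip a block or let the row come apart, and leave everything else on the bench where it is.

Things in the scene. Friction and masses are not known exactly. Their poses are not given: they have to be found in the camera images.
- bank: mould bank fixed to the bench: aluminium plate 110 (x) x 330 (y) x 6 with a channel along its y. Origin: centre of its underside, at bench height; x to the back, y along the channel to the end stop (robot's left), z up. Channel 47 wide, centred on x = 0, floor 6 above the bench, between rails 12 wide with tops 16 above the bench. Its -y end is open; at +y a steel end stop 70 wide, 36 high
- stop_face (a point): centre of the end stop's face that the row must reach: 142 along the bank's +y, 23 above the bench
- keeper (a joint): keeper: flat steel bar 12 wide that swings level about an upright pivot at the front rail, 20 to 30 above the bench, clear over the rails. Radians: 0 fully open, 2.007 fully shut against its stop. Shutting turns it anticlockwise seen from above: at q it points (2.007 - q) rad clockwise of the bank's +x. Stays where it is left; about 0.8 N at the knob turns it
- keeper_pivot (a point): the keeper's pivot axis, at bank x = -41, y = -11. Open, the bar points from here to the right and slightly to the front, outside the channel; shut, it lies straight across the channel, its face 3 behind the last block of a row that is home (it cannot shut before the row is home)
- keeper_knob (a point): middle of the keeper's upright black knob: 16 thick, on the bar 94 from the pivot, from 30 to 63 above the bench; this point is 46 above the bench and moves with the bar
- mould_1: dark grey graphite mould block with a round hollow in its top (26 across): 44 (its x, across the channel) x 36 (its y, along it) x 34 high, about 0.1 kg, loose in the channel, top 40 above the bench. Number 1 of four in the row, counted from the end stop (the leader). Origin: centre of its underside.
- mould_2: dark grey graphite mould block with a round hollow in its top (24 across): 44 (its x, across the channel) x 36 (its y, along it) x 34 high, about 0.1 kg, loose in the channel, top 40 above the bench. Number 2 of four in the row, counted from the end stop. Origin: centre of its underside.
- mould_3: dark grey graphite mould block with a round hollow in its top (20 across): 44 (its x, across the channel) x 36 (its y, along it) x 34 high, about 0.1 kg, loose in the channel, top 40 above the bench. Number 3 of four in the row, counted from the end stop. Origin: centre of its underside.
- mould_4: dark grey graphite mould block with a round hollow in its top (16 across): 44 (its x, across the channel) x 36 (its y, along it) x 34 high, about 0.1 kg, loose in the channel, top 40 above the bench. Number 4 of four in the row, counted from the end stop (the last one, at the open end). Origin: centre of its underside.
- nippers: glass nippers with two blue handles, 47 x 145 x 12, lying behind the bank; bystander. Origin: centre of its underside.
- tweezers: steel tweezers 12 x 150 x 8, lying in front of the bank; bystander. Origin: centre of its underside.
- frit_1: small screw-lid jar, 45 across, 62 high, standing close behind the bank; bystander. Origin: centre of its underside.
- frit_0: small screw-lid jar, 45 across, 62 high, on the right of the bench; bystander. Origin: centre of its underside.
- frit_2: small screw-lid jar, 45 across, 62 high, on the right of the bench; bystander. Origin: centre of its underside.
- dropper: dropper bottle, 34 across, 98 high, on the right of the bench; bystander. Origin: centre of its underside.
- tape_roll: roll of tape lying flat, 69 across, 18 high, on the left of the bench; bystander. Origin: centre of its underside.
- spectacles: spectacles 45 x 136 x 15, on the left of the bench; bystander. Origin: centre of its underside.
Not all that is in view belongs to the job. What is shaped like the mould_4 but blue, red or turquoise is not meant.

How it is judged (in metres and radians):
On the way, in this order (a step that is already met when the one before it is completed fails the run):
1. the whole row is home against the end stop, the keeper still open (y of mould_1 in the frame of bank above 0.1205 m and y of mould_2 in the frame of bank above 0.0845 m and y of mould_3 in the frame of bank above 0.0485 m and y of mould_4 in the frame of bank above 0.0125 m and z of each of mould_1, mould_2, mould_3, mould_4 in the frame of bank below 0.009 m and angle between each of mould_1, mould_2, mould_3, mould_4's own z axis and vertical below 0.06 rad and value of joint keeper below 1 rad), for 0.2 s.
2. the keeper is fully shut behind the row (y of mould_1 in the frame of bank above 0.1205 m and y of mould_2 in the frame of bank above 0.0845 m and y of mould_3 in the frame of bank above 0.0485 m and y of mould_4 in the frame of bank above 0.0125 m and value of joint keeper above 1.94 rad), for 0.2 s.
At the end, for the whole second after the job is handed in: All four blocks flat in the channel, in a row against the end stop, none more than 3.5 mm short of its home place; the keeper within 0.067 rad (4 degrees) of fully shut; blocks at rest (all of step 2 and z of each of mould_1, mould_2, mould_3, mould_4 in the frame of bank below 0.009 m and angle between each of mould_1, mould_2, mould_3, mould_4's own z axis and vertical below 0.06 rad and linear speed of each of mould_1, mould_2, mould_3, mould_4 below 0.01 m/s); the robot touches nothing.
It fails at once if a mould block is lifted off the channel floor or tipped (z of any of mould_1, mould_2, mould_3, mould_4 in the frame of bank above 0.014 m or angle between any of mould_1, mould_2, mould_3, mould_4's own z axis and vertical above 0.25 rad).
It fails at once if the row is pulled apart: leader and last block more than 12 mm farther apart than when touching (distance between mould_1 and mould_4 above 0.12 m).
It fails at once if a bystander is moved by more than 25 mm or knocked over (distance of any of nippers, tweezers, frit_1, frit_0, frit_2, dropper, tape_roll, spectacles from where it was at the start of the episode above 0.025 m or angle between any of nippers, tweezers, frit_1, frit_0, frit_2, dropper, tape_roll, spectacles's own z axis and vertical above 0.5 rad).
It also fails if it takes over 51 s, if anything falls off the work surface, if the arm or the gripper's body presses on something with over 40 N, if the wrist force passes 120 N, or if a joint passes its speed limit or range.

## Working session

There is one attempt and no reset: what is moved stays moved. The work goes in short steps, Python scripts to look and compute and a tool call to move; the robot and the scene stay as the last step left them, time stands still between calls to the robot, and variables do not carry over. Pictures are saved under pics/ and viewed, about 8 in all and at most 12, crops included, and the job is handed in when it is done.

Besides the shell and the picture viewer there is one more tool, called after ">>>" in YAML: its name, and indented under it one key for each argument. move_arm: Moves the arm, as the interface text tells. Its arguments: {"type":"object","properties":{"deltas":{"type":"array"},"claw":{"type":"number"},"newtons":{"type":"number"}},"required":["deltas"]}

```bash
mkdir -p pics
cat > h.py <<'E'
import numpy as np, cv2
from workcell import *
def snap(n,f):
    c=camera(n); cv2.imwrite('pics/'+f+'.png',c['color']); np.save('pics/'+f+'.npy',c,allow_pickle=True); return c
def load(f): return np.load('pics/'+f+'.npy',allow_pickle=True).item()
def ray(c,u,v):
    K=np.array([[c['fx'],0,c['cx']],[0,c['fy'],c['cy']],[0,0,1.]])
    # undistort
    p=cv2.undistortPoints(np.array([[[u,v]]],float),K,np.array([c['k1'],0,0,0,0]))[0,0]
    return np.array([p[0],p[1],1.])
def atz(c,u,v,z):
    d=c['T'][:3,:3]@ray(c,u,v); o=c['T'][:3,3]; return o+d*(z-o[2])/d[2]
def dep(c,u,v):
    r=ray(c,u,v)*c['range_z'][int(v),int(u)]; return c['T'][:3,:3]@r+c['T'][:3,3]
def proj(c,P):
    p=np.linalg.inv(c['T'])@np.append(P,1); x,y=p[:2]/p[2]; s=1+c['k1']*(x*x+y*y)
    return c['fx']*x*s+c['cx'],c['fy']*y*s+c['cy']
E
python3 - <<'E'
from h import *
o=get_obs(); print(o)
for n in('scene','top'): c=snap(n,n+'0'); print(n,c['T'].round(3),c['fx'],c['k1'])
E
```

```text
{'time': 0.0, 'q': array([ 7.62613109e+01,  5.01243832e+00,  1.00326836e+01,  9.51009988e+01,
       -5.72025109e-04,  9.00003759e+01]), 'qd': array([ 0.11639457, -0.01580728,  0.08120238,  0.02435475, -0.03713839,
       -0.06805985]), 'joint_efforts': array([ 5.94801513e-04, -5.20389783e+01,  4.64797497e+01,  1.65480649e-02,
        2.34681502e-04,  1.30988332e-05]), 'ee_pos': array([0.13056533, 0.53402108, 0.23055439]), 'tcp_rot': array([-9.00807535e+01, -5.72554314e-04, -1.37390642e+01]), 'wrist_force': array([ 0.50995449, -0.34676791, -0.41793364]), 'torque': array([-0.00618189,  0.02158224,  0.02533432]), 'opening': 0.08510909744615282}
scene [[-0.639 -0.46   0.617 -0.161]
 [-0.769  0.378 -0.515  0.647]
 [ 0.004 -0.804 -0.595  0.735]
 [ 0.     0.     0.     1.   ]] 434.53119802823306 0.03801564455205822
top [[ 0.003 -0.989  0.146  0.362]
 [-1.    -0.002  0.005  0.054]
 [-0.004 -0.146 -0.989  1.333]
 [ 0.     0.     0.     1.   ]] 499.5094945330577 -0.022632756199648562
```

View pics/top0.png

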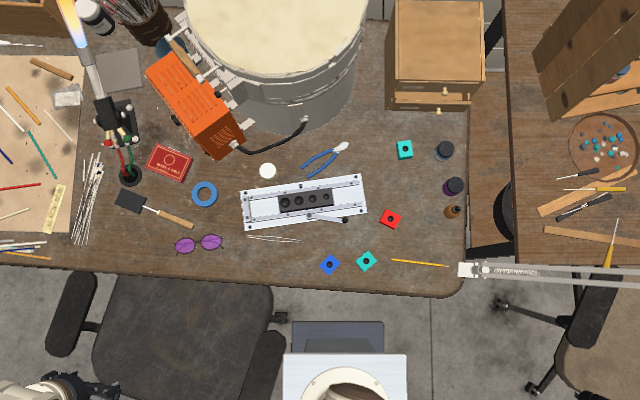

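View pics/scene0.png

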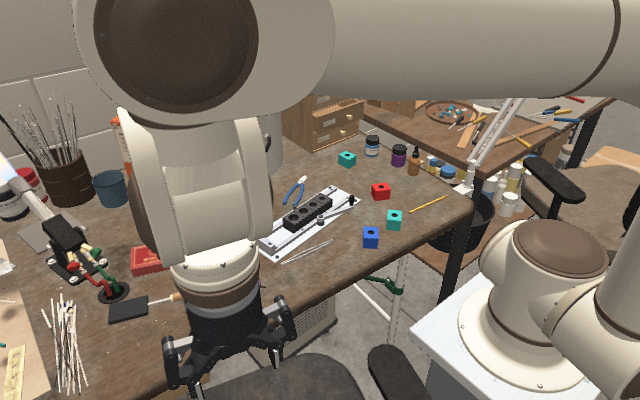

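Top view: the dark row lies in the bank at about (283–332, 200). The keeper runs from about (310,215) to its knob at about (345,220). The end stop is on the left at about (247,207). Possible lookalikes are the coloured blocks: turquoise (404,149) and (366,260), red (390,218), blue (329,265). The graphite row in the channel is the one described. Next, a close crop to check that choice.

Run:
```python
from h import *
c=load('top0'); im=c['color'][160:250,225:385]
cv2.imwrite('pics/crop0.png',cv2.resize(im,None,fx=5,fy=5,interpolation=cv2.INTER_CUBIC))
for u,v in [(304,202),(267,170),(390,218)]: print(u,v,dep(c,u,v))
```

```text
304 202 [0.54336559 0.10500877 0.04123841]
267 170 [0.62381201 0.20074707 0.0633942 ]
390 218 [ 0.5031381  -0.12031831  0.02966748]
```

View pics/crop0.png

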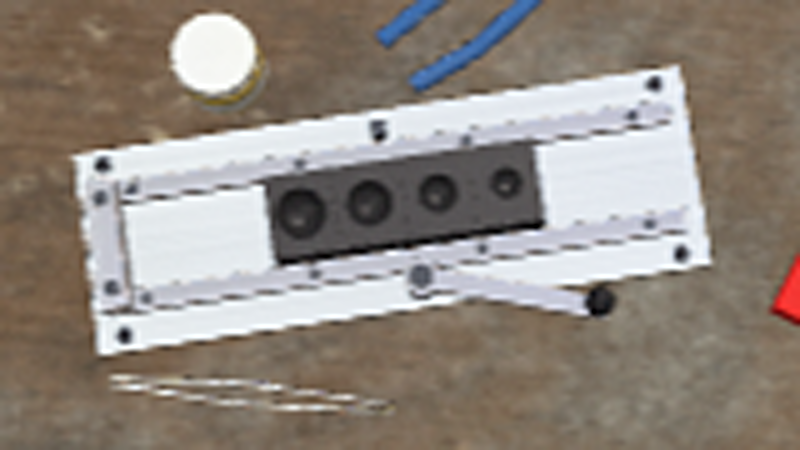

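The crop shows four dark hollows of decreasing size: 26 mm at (300,213) down to 16 mm at (508,183), with the knob at (600,298). This is the right row. Next I fit the bank pose from the plate corners.

```bash
cat > bank.py <<'E'
from h import *
def fit(c,pts,loc):
    """pts: pixels; loc: bank coords -> R2,t"""
    W=np.array([atz(c,u,v,l[2])[:2] for (u,v),l in zip(pts,loc)]); L=np.array(loc)[:,:2]
    a,b=W-W.mean(0),L-L.mean(0)
    th=np.arctan2((b[:,0]*a[:,1]-b[:,1]*a[:,0]).sum(),(a*b).sum())
    R=np.array([[np.cos(th),-np.sin(th)],[np.sin(th),np.cos(th)]]); t=W.mean(0)-R@L.mean(0)
    print('th',np.degrees(th),'t',t,'res',(W-(L@R.T+t)).round(4).tolist()); return R,t
E
python3 - <<'E'
from bank import *
c=load('top0')
f=lambda x,y:((x+.5)/5-.5+225,(y+.5)/5-.5+160)
P=[f(75,157),f(680,66),f(711,263),f(100,355)]
L=[(.055,.165,.006),(.055,-.165,.006),(-.055,-.165,.006),(-.055,.165,.006)]
R,t=fit(c,P,L)
for n,p,z in[('knob',f(600,297),.063),('pivot',f(421,277),.03),('m4back top L',f(540,141),.04),('m4 back top R',f(546,220),.04),('m1',f(268,180),.04),('m1b',f(280,264),.04)]:
    w=atz(c,*p,z); print(n,w,(R.T@(w[:2]-t)).round(4))
E
```

```text
th 8.744345962098679 t [0.54960889 0.10910652] res [[-0.001, -0.0003], [-0.0007, -0.0005], [0.0008, 0.0006], [0.0009, 0.0002]]
knob [4.96709047e-01 1.15206274e-04 6.30000000e-02] [-0.0689 -0.0997]
pivot [0.51052807 0.09258575 0.03      ] [-0.0411 -0.0104]
m4back top L [0.58133174 0.03029446 0.04      ] [ 0.0194 -0.0827]
m4 back top R [0.53949385 0.02718159 0.04      ] [-0.0225 -0.0794]
m1 [0.56031621 0.1727944  0.04      ] [0.0203 0.0613]
m1b [0.5160281  0.16585356 0.04      ] [-0.0246  0.0612]
```

```bash
cat > go.py <<'E'
import sys
from bank import *
from scipy.spatial.transform import Rotation as Ro
th=8.74; t=np.array([.5496,.1091])
def w(b): a=np.radians(th); return np.array([[np.cos(a),-np.sin(a)],[np.sin(a),np.cos(a)]])@np.array(b)+t
def rel(bx,by,z,yaw):   # yaw in bank frame, degrees
    o=get_obs(); r=o['tcp_rot']; R=Ro.from_euler('xyz',r,degrees=True).as_matrix()
    g=np.append(w((bx,by)),z); d=R.T@(g-o['ee_pos'])
    return d.round(4).tolist()+[round(-((yaw+th-r[2]+180)%360-180),2)]
if __name__=='__main__':
    o=get_obs(); a=np.radians(th)
    print(o['time'],'bank TCP',(np.array([[np.cos(a),np.sin(a)],[-np.sin(a),np.cos(a)]])@(o['ee_pos'][:2]-t)).round(4),o['ee_pos'][2].round(4),'rot',o['tcp_rot'].round(2),'F',o['wrist_force'].round(2),o['q'].round(1))
    for s in sys.argv[1:]: print(s,rel(*map(float,s.split(','))))
E
python3 go.py 0,-.125,.2,-90
```

```text
0.1 bank TCP [-0.3496  0.4837] 0.2306 rot [-90.07   0.   -13.74] F [-0.72  0.46  0.22] [76.3  5.  10.  95.1  0.  90. ]
0,-.125,.2,-90 [0.5558, 0.0312, -0.4287, np.float64(67.52)]
```

>>> move_arm:
  deltas:
    - [[0.04, 0.002, -0.03, 7], [0.08, 0.005, -0.06, 14], [0.12, 0.008, -0.09, 21], [0.16, 0.01, -0.12, 28], [0.2, 0.012, -0.15, 35]]
  claw: 0

```text
time: 0.6
ee_pos: [0.2897, 0.3396, 0.2189]
tcp_rot: [-90.0, -0.0, -49.0]
wrist_force: [1.4, 1.2, 0.2]
opening: 0.0122
```

```bash
python3 go.py 0,-.125,.2,-90
```

```text
0.6 bank TCP [-0.2218  0.2673] 0.2189 rot [-90.01  -0.   -48.99] F [1.44 1.21 0.2 ] [49.5 -9.4 -5.2 94.2 -0.  98.5]
0,-.125,.2,-90 [0.4501, 0.019, -0.0218, np.float64(32.27)]
```

>>> move_arm:
  deltas:
    - [[0.048, 0.004, -0.005, 7], [0.096, 0.008, -0.01, 14], [0.144, 0.012, -0.014, 21], [0.192, 0.016, -0.018, 28], [0.24, 0.019, -0.022, 32.3]]

```text
time: 1.1
ee_pos: [0.4315, 0.1444, 0.1999]
tcp_rot: [-90.0, 0.0, -81.3]
wrist_force: [0.4, 1.8, 0.0]
opening: 0.0003
```

```bash
python3 go.py 0,-.125,.2,-90
```

```text
1.1 bank TCP [-0.1114  0.0529] 0.1999 rot [-90.     0.   -81.32] F [0.4  1.75 0.  ] [18.5 -8.5 -6.6 92.   0.  99.8]
0,-.125,.2,-90 [0.1777, -0.0001, 0.1116, np.float64(-0.06)]
```

>>> move_arm:
  deltas:
    - [[0.036, 0, 0.022, 0], [0.072, 0, 0.045, 0], [0.108, 0, 0.067, 0], [0.144, 0, 0.09, 0], [0.178, 0, 0.1115, 0]]

```text
time: 1.6
ee_pos: [0.5696, -0.0139, 0.1998]
tcp_rot: [-90.0, 0.0, -81.1]
wrist_force: [0.3, -0.8, 0.4]
opening: 0.0001
```

```bash
python3 - <<'E'
from h import *
c=snap('wrist','w1'); print(c['T'].round(3))
E
python3 go.py 0,-.125,.02,-90
```

```text
[[ 0.988  0.151  0.041  0.56 ]
 [ 0.156 -0.952 -0.262  0.053]
 [-0.001  0.265 -0.964  0.342]
 [ 0.     0.     0.     1.   ]]
1.65 bank TCP [ 0.0032 -0.1285] 0.1985 rot [-9.003e+01 -9.000e-02 -8.119e+01] F [-4.42 -3.44 -2.29] [-1.7  7.5  9.2 91.7 -0.1 79.5]
0,-.125,.02,-90 [-0.0038, 0.1785, -0.0031, np.float64(0.07)]
```

View pics/w1.png

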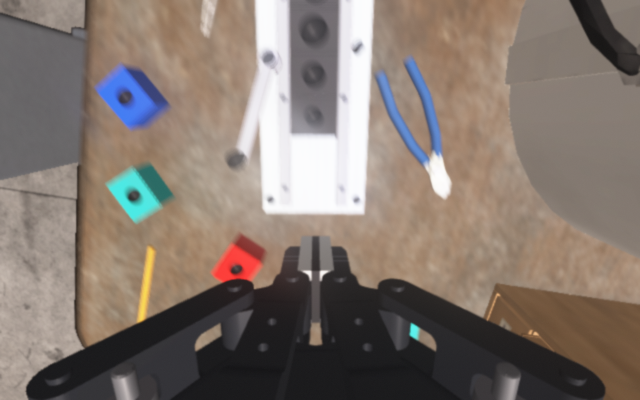

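The wrist view is blurred because the arm was still settling. The row's rear face is at row ≈134, the knob at (236,158), the pivot at (268,58), and the fingers line up with the channel. The red block is clear of them. I check these points against the bank fit.

Run:
```python
from go import *
c=load('w1'); a=np.radians(th); R=np.array([[np.cos(a),-np.sin(a)],[np.sin(a),np.cos(a)]])
for n,u,v,z in [('m4L',291,133,.04),('m4R',336,133,.04),('knob',236,158,.063),('pivot',268,58,.03),('plateL',265,213,.006),('plateR',365,212,.006)]:
    p=atz(c,u,v,z); print(n,(R.T@(p[:2]-t)).round(4), dep(c,u,v).round(3))
```

```text
m4L [-0.0211 -0.0783] [0.538 0.026 0.005]
m4R [ 0.0204 -0.0781] [0.583 0.034 0.015]
knob [-0.0676 -0.0982] [0.497 0.002 0.062]
pivot [-0.0416 -0.0122] [0.511 0.09  0.032]
plateL [-0.0534 -0.167 ] [ 0.521 -0.067 -0.002]
plateR [ 0.0561 -0.1654] [ 0.632 -0.048 -0.001]
```

>>> move_arm:
  deltas:
    - [[-0.001, 0.03, -0.001, 0], [-0.002, 0.06, -0.002, 0], [-0.003, 0.09, -0.003, 0], [-0.003, 0.12, -0.003, 0], [-0.003, 0.12, -0.003, 0]]

```text
time: 2.15
ee_pos: [0.5626, -0.0095, 0.0758]
tcp_rot: [-90.4, 0.1, -81.0]
wrist_force: [-0.6, -0.5, 0.5]
opening: 0.0001
```

```bash
python3 go.py 0,-.125,.02,-90
```

```text
2.15 bank TCP [-0.0052 -0.1192] 0.0758 rot [-9.041e+01  7.000e-02 -8.104e+01] F [-0.64 -0.46  0.53] [-1.   6.9 -5.  78.5  0.  80.1]
0,-.125,.02,-90 [0.0059, 0.0558, 0.0055, np.float64(0.22)]
```

>>> move_arm:
  deltas:
    - [[0.004, 0.015, 0.003, 0.2], [0.006, 0.03, 0.0055, 0.2], [0.006, 0.045, 0.0055, 0.2], [0.006, 0.0545, 0.0055, 0.2], [0.006, 0.0545, 0.0055, 0.2]]

```text
time: 2.65
ee_pos: [0.5707, -0.0147, 0.0241]
tcp_rot: [-90.1, 0.0, -81.2]
wrist_force: [-0.1, -0.1, -0.7]
opening: -0.0003
```

```bash
python3 go.py 0,-.1,.021,-90 0,-.013,.021,-90
```

```text
2.65 bank TCP [ 0.002  -0.1255] 0.0241 rot [-9.015e+01  3.000e-02 -8.124e+01] F [-0.15 -0.1  -0.67] [-1.5  9.1 -8.4 72.7  0.  79.8]
0,-.1,.021,-90 [-0.0255, 0.0031, -0.002, np.float64(0.02)]
0,-.013,.021,-90 [-0.1125, 0.0031, -0.002, np.float64(0.02)]
```

>>> move_arm:
  deltas:
    - [[-0.006, 0.003, -0.002, 0], [-0.012, 0.003, -0.002, 0], [-0.018, 0.003, -0.002, 0], [-0.023, 0.003, -0.002, 0], [-0.026, 0.003, -0.002, 0]]

```text
time: 3.15
ee_pos: [0.5658, 0.0114, 0.0232]
tcp_rot: [-90.0, -0.0, -81.2]
wrist_force: [-0.1, 0.3, 0.0]
opening: 0.0
```

>>> move_arm:
  deltas:
    - [[-0.003, 0, 0, 0], [-0.007, 0, 0, 0], [-0.012, 0, 0, 0], [-0.017, 0, 0, 0], [-0.022, 0, 0, 0]]

```text
time: 3.65
ee_pos: [0.5624, 0.0326, 0.0229]
tcp_rot: [-90.0, -0.0, -81.3]
wrist_force: [0.7, -3.3, -0.4]
opening: -0.0002
```

```bash
python3 go.py 0,-.013,.021,-90
```

```text
3.65 bank TCP [ 0.001  -0.0775] 0.0229 rot [-8.999e+01 -3.000e-02 -8.125e+01] F [ 0.68 -3.32 -0.44] [ 3.3  8.  -9.8 72.2 -0.  84.6]
0,-.013,.021,-90 [-0.0645, 0.0018, -0.001, np.float64(0.01)]
```

Contact at about 3 N. I push on at 50 mm/s.

>>> move_arm:
  deltas:
    - [[-0.005, 0.001, -0.001, 0], [-0.01, 0.001, -0.001, 0], [-0.015, 0.001, -0.001, 0], [-0.02, 0.001, -0.001, 0], [-0.025, 0.001, -0.001, 0]]

```text
time: 4.15
ee_pos: [0.5576, 0.0573, 0.022]
tcp_rot: [-90.0, -0.0, -81.2]
wrist_force: [1.7, -5.4, 3.9]
opening: 0.0
```

>>> move_arm:
  deltas:
    - [[-0.005, 0, 0, 0], [-0.01, 0, 0, 0], [-0.015, 0, 0, 0], [-0.02, 0, 0, 0], [-0.025, 0, 0, 0]]

```text
time: 4.65
ee_pos: [0.5537, 0.0821, 0.0218]
tcp_rot: [-90.0, -0.0, -81.2]
wrist_force: [1.3, -4.6, 4.3]
opening: 0.0003
```

```bash
python3 go.py 0,-.013,.021,-90
```

```text
4.65 bank TCP [-0.0001 -0.0273] 0.0218 rot [-90.    -0.   -81.24] F [ 1.33 -4.65  4.26] [  8.4   7.5 -10.4  72.1  -0.   89.7]
0,-.013,.021,-90 [-0.0143, 0.0008, 0.0001, np.float64(0.02)]
```

>>> move_arm:
  deltas:
    - [[-0.003, 0, 0, 0], [-0.005, 0, 0, 0], [-0.007, 0, 0, 0], [-0.009, 0, 0, 0], [-0.011, 0, 0, 0]]

```text
time: 5.15
ee_pos: [0.552, 0.0926, 0.0218]
tcp_rot: [-90.0, -0.0, -81.2]
wrist_force: [0.7, -5.0, 3.4]
opening: -0.0002
```

>>> move_arm:
  deltas:
    - [[-0.001, 0, 0, 0], [-0.0015, 0, 0, 0], [-0.002, 0, 0, 0], [-0.0025, 0, 0, 0], [-0.0025, 0, 0, 0]]

```text
time: 5.65
ee_pos: [0.5517, 0.0951, 0.0218]
tcp_rot: [-90.0, 0.0, -81.2]
wrist_force: [1.6, -3.4, 4.1]
opening: -0.0004
```

```bash
python3 go.py 0,-.013,.021,-90
```

```text
5.65 bank TCP [-0.0001 -0.0141] 0.0218 rot [-90.     0.   -81.24] F [ 1.63 -3.37  4.06] [  9.8   7.5 -10.4  72.1   0.   91. ]
0,-.013,.021,-90 [-0.0011, 0.0008, 0.0001, np.float64(0.02)]
```

>>> move_arm:
  deltas:
    - [[-0.0005, 0, 0, 0], [-0.001, 0, 0, 0], [-0.0015, 0, 0, 0]]

```text
time: 5.95
ee_pos: [0.5514, 0.0966, 0.0218]
tcp_rot: [-90.0, -0.0, -81.2]
wrist_force: [1.6, -4.4, 2.2]
opening: -0.0
```

>>> move_arm:
  deltas:
    - [[-0.0005, 0, 0, 0], [-0.001, 0, 0, 0], [-0.0015, 0, 0, 0]]

```text
time: 6.25
ee_pos: [0.5513, 0.0978, 0.0218]
tcp_rot: [-90.0, -0.0, -81.2]
wrist_force: [0.6, -8.4, 3.6]
opening: -0.0004
```

>>> move_arm:
  deltas:
    - [[-0.0005, 0, 0, 0], [-0.001, 0, 0, 0]]

```text
time: 6.45
ee_pos: [0.5512, 0.0978, 0.0218]
tcp_rot: [-90.0, -0.2, -81.3]
wrist_force: [2.6, -12.2, 4.0]
opening: 0.0003
```

>>> move_arm:
  deltas:
    - [[-0.0005, 0, 0, 0], [-0.001, 0, 0, 0]]

```text
time: 6.65
ee_pos: [0.5512, 0.0979, 0.0218]
tcp_rot: [-90.0, -0.3, -81.3]
wrist_force: [2.0, -18.7, 4.8]
opening: 0.0001
```

The TCP has stalled at 0.0979 while the force climbs to 19 N, so the row is against the stop. I back off.

>>> move_arm:
  deltas:
    - [[0.003, 0, 0, 0], [0.008, 0, 0, 0], [0.018, 0, 0, 0], [0.033, 0, 0, 0], [0.05, 0, 0, 0]]

```text
time: 7.15
ee_pos: [0.5586, 0.0497, 0.0216]
tcp_rot: [-90.0, 0.0, -81.2]
wrist_force: [0.1, 0.5, 0.4]
opening: 0.0
```

>>> move_arm:
  deltas:
    - [[0.01, -0.025, 0, 0], [0.02, -0.06, 0, 0], [0.02, -0.09, 0, 0], [0.02, -0.12, 0, 0], [0.02, -0.12, 0, 0]]

```text
time: 7.65
ee_pos: [0.5634, 0.0299, 0.1463]
tcp_rot: [-89.6, -0.0, -81.3]
wrist_force: [0.0, -0.4, -0.5]
opening: 0.0003
```

>>> move_arm:
  deltas:
    - [[0, 0, 0, 0], [0, 0, 0, 0]]

```text
time: 7.85
ee_pos: [0.5611, 0.0304, 0.1406]
tcp_rot: [-90.1, 0.0, -81.3]
wrist_force: [0.3, -0.1, -0.3]
opening: 0.0002
```

```bash
python3 - <<'E'
from h import *
c=snap('wrist','w2')
E
python3 go.py -.093,-.095,.1,0
```

```text
7.9 bank TCP [-0.0007 -0.0795] 0.1404 rot [-9.012e+01  1.000e-02 -8.125e+01] F [ 0.39  0.56 -0.64] [ 3.1  5.8  1.  85.2  0.  84.4]
-.093,-.095,.1,0 [0.0155, 0.0406, -0.0922, np.float64(-89.99)]
```

View pics/w2.png

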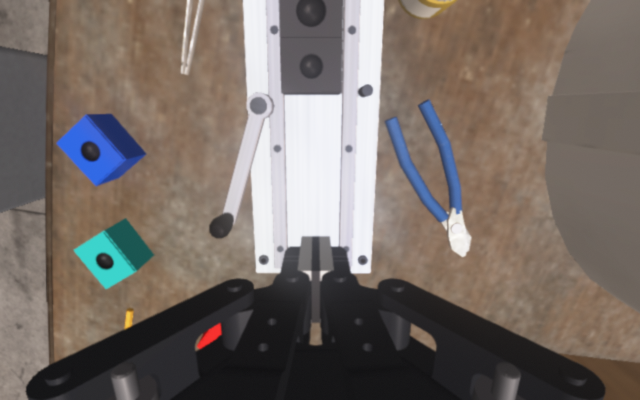

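The wrist view shows the row gone forward. Its rear edge is at (282–342, 93), the pivot is at (259,105), the knob top is at about (223,220), and the keeper's stop pin is at (365,91). I measure the row and work out the arc.

```bash
cat > arc.py <<'E'
from go import *
def pose(phi,off=.019,z=.038):
    p=np.radians(phi); u=np.array([np.cos(p),np.sin(p)]); n=np.array([-u[1],u[0]])
    b=np.array([-.041,-.011])+.094*u-off*n
    return b[0],b[1],z,phi+90
E
python3 - <<'E'
from arc import *
c=load('w2'); a=np.radians(th); R=np.array([[np.cos(a),-np.sin(a)],[np.sin(a),np.cos(a)]])
for n,u,v,z in [('m4L',282,93,.04),('m4R',342,93,.04),('knob',223,218,.063),('pivot',259,105,.03)]:
    p=atz(c,u,v,z); print(n,(R.T@(p[:2]-t)).round(4))
g=pose(-107.5,.033); print(np.round(g,4)); print(rel(g[0],g[1],.1,g[3]))
E
```

```text
m4L [-0.0242 -0.0007]
m4R [ 0.019  -0.0007]
knob [-0.0667 -0.0877]
pivot [-0.0428 -0.0089]
[ -0.1007  -0.0907   0.038  -17.5   ]
[0.0113, 0.0406, -0.1, np.float64(-72.49)]
```

>>> move_arm:
  deltas:
    - [[0.002, 0.0, -0.02, -8.5], [0.004, 0.0, -0.04, -17], [0.006, 0, -0.06, -25.5], [0.008, 0, -0.08, -34], [0.011, 0, -0.1, -42]]

```text
time: 8.4
ee_pos: [0.4631, 0.0046, 0.1406]
tcp_rot: [-90.1, 0.1, -38.9]
wrist_force: [0.8, 0.1, 0.5]
opening: -0.0003
```

>>> move_arm:
  deltas:
    - [[0, 0.01, 0, -8.5], [0, 0.02, 0, -17], [0, 0.03, 0, -25.5], [0, 0.04, 0, -30.5], [0, 0.04, 0, -30.5]]

```text
time: 8.9
ee_pos: [0.4631, 0.0047, 0.0996]
tcp_rot: [-90.0, 0.2, -8.7]
wrist_force: [-1.0, -0.2, -1.0]
opening: 0.0001
```

```bash
python3 -c "
from arc import *
print(get_obs()['ee_pos'],rel(*pose(-107.5,.033)))"
```

```text
[0.46312832 0.004676   0.09957935] [0.001, 0.0616, -0.0004, np.float64(0.09)]
```

>>> move_arm:
  deltas:
    - [[0, 0.02, 0, 0], [0, 0.04, 0, 0], [0, 0.055, 0, 0], [0, 0.061, 0, 0], [0, 0.061, 0, 0]]

```text
time: 9.4
ee_pos: [0.464, 0.0047, 0.0402]
tcp_rot: [-90.0, 0.1, -8.8]
wrist_force: [0.0, 0.3, 0.1]
opening: 0.0
```

Run:
```python
from arc import *
c=snap('wrist','w3')
cv2.imwrite('pics/w3c.png',c['color'])
for ph in (-107.5,-95,-80,-60,-40,-20): print(ph,rel(*pose(ph)))
```

```text
-107.5 [0.0135, 0.003, -0.0007, np.float64(-0.02)]
-95 [0.0343, 0.003, -0.0026, np.float64(-12.52)]
-80 [0.059, 0.003, 0.0012, np.float64(-27.52)]
-60 [0.0889, 0.003, 0.0158, np.float64(-47.52)]
-40 [0.112, 0.003, 0.0398, np.float64(-67.52)]
-20 [0.1255, 0.003, 0.0703, np.float64(-87.52)]
```

View pics/w3.png

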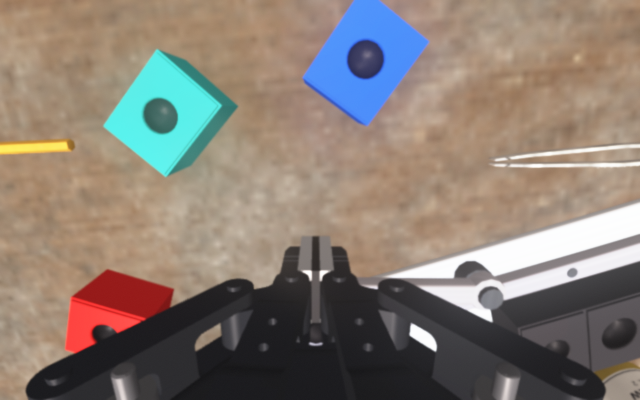

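The knob shows at (316,335), centred behind the fingers along the push direction. I compute the arc rows, which are the same relative shifts for every call.

Run:
```python
import numpy as np
# in tool frame: tool x = tangent n, tool z = (yaw+90) = -u ; TCP = piv + .094u - .019n
for d in (4,8,12,16,20):
    a=np.radians(d); # u'=cos u+sin n ; n'=cos n - sin u
    du=.094*(np.cos(a)-1)+.019*np.sin(a); dn=.094*np.sin(a)-.019*(np.cos(a)-1)
    print([round(dn,4),0,round(-du,4),-d])
```

```text
[np.float64(0.0066), 0, np.float64(-0.0011), -4]
[np.float64(0.0133), 0, np.float64(-0.0017), -8]
[np.float64(0.02), 0, np.float64(-0.0019), -12]
[np.float64(0.0266), 0, np.float64(-0.0016), -16]
[np.float64(0.0333), 0, np.float64(-0.0008), -20]
```

>>> move_arm:
  deltas:
    - [[0.005, 0.002, -0.0005, 0], [0.01, 0.003, -0.0007, 0], [0.0135, 0.003, -0.0007, 0], [0.0202, 0.003, -0.0018, -4], [0.0202, 0.003, -0.0018, -4]]

```text
time: 9.95
ee_pos: [0.4849, -0.0003, 0.0379]
tcp_rot: [-90.0, -0.0, -4.7]
wrist_force: [-0.2, 0.3, -0.1]
opening: -0.0001
```

>>> move_arm:
  deltas:
    - [[0.0066, 0, -0.0011, -4], [0.0133, 0, -0.0017, -8], [0.02, 0, -0.0019, -12], [0.0266, 0, -0.0016, -16], [0.0333, 0, -0.0008, -20]]

```text
time: 10.45
ee_pos: [0.5173, -0.0036, 0.0378]
tcp_rot: [-90.0, 0.0, 15.3]
wrist_force: [-0.9, 0.5, -0.3]
opening: 0.0001
```

Run:
```python
from arc import *
print(get_obs()['wrist_force'])
for ph in (-83.5,-79.5,-75.5,-71.5,-67.5,-63.5): print(ph,rel(*pose(ph)))
c=snap('top','t4'); im=c['color'][160:250,225:385]
cv2.imwrite('pics/t4c.png',cv2.resize(im,None,fx=5,fy=5,interpolation=cv2.INTER_CUBIC))
```

```text
[-0.8925112   0.46287791 -0.28427485]
-83.5 [-0.0002, -0.0002, 0.0, np.float64(0.06)]
-79.5 [0.0064, -0.0002, -0.0011, np.float64(-3.94)]
-75.5 [0.0131, -0.0002, -0.0017, np.float64(-7.94)]
-71.5 [0.0198, -0.0002, -0.0019, np.float64(-11.94)]
-67.5 [0.0265, -0.0002, -0.0016, np.float64(-15.94)]
-63.5 [0.0331, -0.0002, -0.0009, np.float64(-19.94)]
```

View pics/t4c.png

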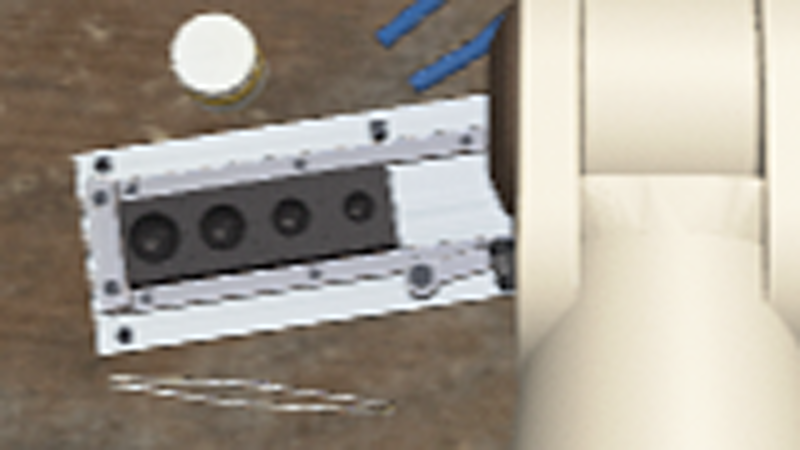

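The top view shows the row tight against the end stop (x≈122 px) with no gaps. The bystanders have not moved. The keeper bar is turning, though the arm partly hides it. I carry on round the arc.

>>> move_arm:
  deltas:
    - [[0.0066, 0, -0.0011, -4], [0.0133, 0, -0.0017, -8], [0.02, 0, -0.0019, -12], [0.0266, 0, -0.0016, -16], [0.0333, 0, -0.0008, -20]]

```text
time: 11.0
ee_pos: [0.5495, 0.0044, 0.0378]
tcp_rot: [-90.0, 0.0, 35.2]
wrist_force: [-0.3, 0.3, -0.2]
opening: -0.0002
```

>>> move_arm:
  deltas:
    - [[0.0066, 0, -0.0011, -4], [0.0133, 0, -0.0017, -8], [0.02, 0, -0.0019, -12], [0.0266, 0, -0.0016, -16], [0.0333, 0, -0.0008, -20]]

```text
time: 11.5
ee_pos: [0.5771, 0.0229, 0.0378]
tcp_rot: [-90.0, 0.0, 55.2]
wrist_force: [-1.4, 1.3, 0.1]
opening: -0.0001
```

Run:
```python
from arc import *
print(get_obs()['wrist_force'],get_obs()['q'])
for ph in (-43.5,-39.5,-35.5,-31.5,-27.5,-23.5): print(ph,rel(*pose(ph)))
c=snap('wrist','w5')
```

```text
[-1.43111434  1.26056183  0.05415376] [ 2.28120855e+00  9.43974564e+00 -6.45218050e+00  7.41364907e+01
 -9.01294862e-03 -5.29513233e+01]
-43.5 [-0.0001, -0.0002, -0.0001, np.float64(-0.01)]
-39.5 [0.0065, -0.0002, -0.0012, np.float64(-4.01)]
-35.5 [0.0132, -0.0002, -0.0019, np.float64(-8.01)]
-31.5 [0.0199, -0.0002, -0.002, np.float64(-12.01)]
-27.5 [0.0266, -0.0002, -0.0017, np.float64(-16.01)]
-23.5 [0.0332, -0.0002, -0.001, np.float64(-20.01)]
```

View pics/w5.png

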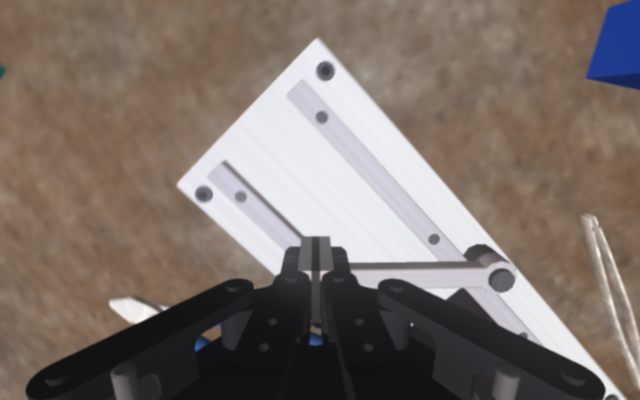

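The bar runs from the pivot (500,278) to the fingers and is parallel to the tool face, so the knob is being carried along. On to nearly shut.

>>> move_arm:
  deltas:
    - [[0.0066, 0, -0.0011, -4], [0.0133, 0, -0.0017, -8], [0.02, 0, -0.0019, -12], [0.0266, 0, -0.0016, -16], [0.0333, 0, -0.0008, -20]]

```text
time: 12.05
ee_pos: [0.5967, 0.0498, 0.0378]
tcp_rot: [-90.0, 0.0, 75.2]
wrist_force: [-0.2, -0.6, 0.1]
opening: 0.0
```

>>> move_arm:
  deltas:
    - [[0.0066, 0, -0.0011, -4], [0.0133, 0, -0.0017, -8], [0.02, 0, -0.0019, -12], [0.0266, 0, -0.0016, -16], [0.0333, 0, -0.0008, -20]]

```text
time: 12.55
ee_pos: [0.6061, 0.0817, 0.0378]
tcp_rot: [-90.0, 0.0, 95.2]
wrist_force: [0.4, -1.2, -1.0]
opening: -0.0001
```

>>> move_arm:
  deltas:
    - [[0.0015, 0, 0, -1], [0.003, 0, -0.0005, -2], [0.0045, 0, -0.0005, -3], [0.006, 0, -0.001, -3.5]]

```text
time: 12.95
ee_pos: [0.6064, 0.0877, 0.0378]
tcp_rot: [-90.0, 0.0, 98.7]
wrist_force: [-0.3, -0.7, -0.2]
opening: 0.0002
```

Run:
```python
from arc import *
print(get_obs()['wrist_force'],get_obs()['q'])
print(rel(*pose(0)))
```

```text
[-0.34477699 -0.70598627 -0.2403025 ] [ 8.22969363e+00  1.41189683e+01 -9.80770705e-01  7.49111433e+01
 -4.02704704e-03 -9.04961103e+01]
[-0.0002, -0.0002, -0.0001, np.float64(-0.01)]
```

Not against the stop yet: there is no force rise. I nudge forward in small steps.

>>> move_arm:
  deltas:
    - [[0.0005, 0, 0, 0], [0.001, 0, 0, 0], [0.0015, 0, 0, 0]]

```text
time: 13.25
ee_pos: [0.6063, 0.0891, 0.0378]
tcp_rot: [-90.0, 0.0, 98.7]
wrist_force: [0.1, -2.5, -0.5]
opening: 0.0001
```

>>> move_arm:
  deltas:
    - [[0.0005, 0, 0, 0], [0.001, 0, 0, 0], [0.0015, 0, 0, 0]]

```text
time: 13.55
ee_pos: [0.6063, 0.0893, 0.0378]
tcp_rot: [-90.0, 0.2, 98.7]
wrist_force: [1.2, -11.2, 0.8]
opening: -0.0004
```

The TCP has stalled and the force has jumped to 11 N, so the keeper is on its stop. I back away, lift, and move aside for a final look.

>>> move_arm:
  deltas:
    - [[-0.003, 0, 0, 0], [-0.008, 0, 0, 0], [-0.018, 0, 0, 0], [-0.03, 0, 0, 0], [-0.03, 0, 0, 0]]

```text
time: 14.05
ee_pos: [0.6109, 0.0596, 0.0378]
tcp_rot: [-90.0, 0.0, 98.7]
wrist_force: [0.4, -0.2, -0.6]
opening: 0.0003
```

>>> move_arm:
  deltas:
    - [[0, -0.03, 0, 0], [0, -0.06, 0, 0], [0, -0.1, 0, 0], [0, -0.14, 0, 0], [0, -0.16, 0, 0]]

```text
time: 14.55
ee_pos: [0.6114, 0.0612, 0.2019]
tcp_rot: [-90.2, 0.0, 98.7]
wrist_force: [-0.2, 0.2, -1.0]
opening: 0.0001
```

>>> move_arm:
  deltas:
    - [[-0.04, 0, 0, 0], [-0.08, 0, 0, 0], [-0.12, 0, 0, 0], [-0.16, 0, 0, 0], [-0.19, 0, 0, 0]]

```text
time: 15.05
ee_pos: [0.6396, -0.129, 0.1977]
tcp_rot: [-90.0, 0.0, 98.7]
wrist_force: [1.0, 0.9, 0.0]
opening: -0.0003
```

Run:
```python
from arc import *
c=snap('top','t6'); im=c['color'][140:260,225:385]
cv2.imwrite('pics/t6c.png',cv2.resize(im,None,fx=5,fy=5,interpolation=cv2.INTER_CUBIC))
o=get_obs(); print(o['ee_pos'],o['wrist_force'])
```

```text
[ 0.63982463 -0.13251101  0.19717886] [-1.00418287 -2.40612148 -1.44194148]
```

View pics/t6c.png

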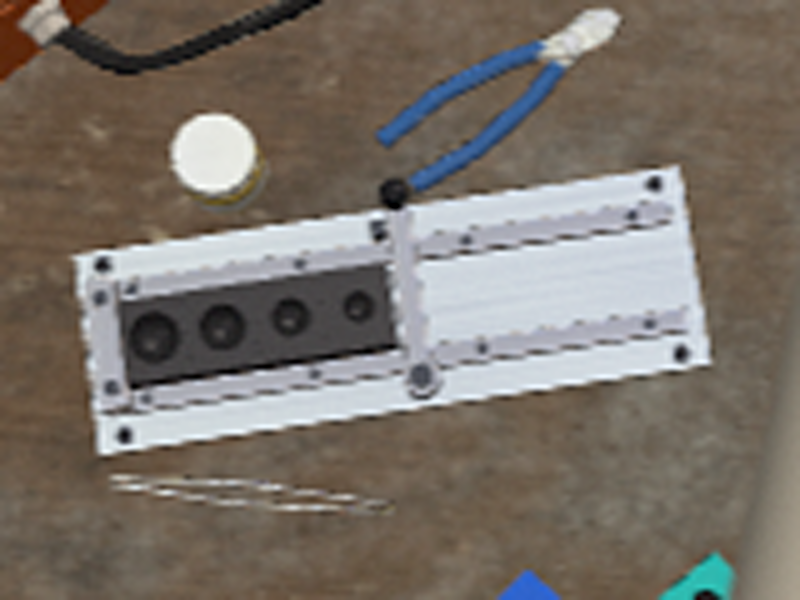

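The keeper lies straight across the channel at its stop pin, with the knob at (395,192) and the pivot at (421,377). The row is tight against the end stop and the bystanders have not moved. I check the angle in numbers and hand in.

>>> move_arm:
  deltas:
    - [[0, 0, 0, 0], [0, 0, 0, 0], [0, 0, 0, 0]]

```text
time: 15.4
ee_pos: [0.6396, -0.1256, 0.1979]
tcp_rot: [-90.0, -0.0, 98.8]
wrist_force: [-0.5, -0.5, 0.2]
opening: 0.0003
```

Run:
```python
from go import *
c=load('t6'); a=np.radians(th); R=np.array([[np.cos(a),-np.sin(a)],[np.sin(a),np.cos(a)]])
f=lambda x,y,z:R.T@(atz(c,(x+.5)/5-.5+225,(y+.5)/5-.5+140,z)[:2]-t)
k=f(395,192,.063);p=f(421,377,.03);d=k-p
ang=np.degrees(np.arctan2(d[1],d[0])); print(k,p,'angle from +x',ang)
print('row rear',f(386,265,.04),f(398,346,.04))
if abs(ang)<4: print(job_done())
```

```text
[ 0.05223124 -0.01149117] [-0.04112759 -0.01038548] angle from +x -0.6785473253538417
row rear [ 0.01887824 -0.0009589 ] [-0.024407  -0.0010076]
the job is handed in; nothing more can be done
None
```

I pushed the four-block row home against the end stop, swung the keeper shut by its knob, and handed the job in at about 15.4 s of the 51 s allowed. `job_done()` gives no verdict.

- **Row:** the push stalled at the end stop at about 19 N. In the last picture the row's rear face is at bank y ≈ −1 mm, where −2 mm is expected. The 1 mm difference is within the camera's calibration error. No gaps are visible.
- **Keeper:** it met its stop at about 11 N. The bar measures 0.7° from straight across, inside the 4° allowed.
- **Everything else:** the jar, nippers and tweezers beside the bank look unmoved. I did not look again at the bystanders farther out, but the arm touched nothing near them. The arm finished clear, about 0.2 m above the bench.
- **Disagreement:** the keeper started about 0.13 rad from its described fully open position. One knob reading from the second wrist picture was about 11 mm off the first, because I had picked the pixel badly. Neither affected the result.

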